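Make up a kit of beech craft blanks

TASK

Make up one visitor's kit at the craft table: lay the large disc, the small disc and the oblong blank flat inside the printed outlines on the card mats that match them. Stack square blanks neatly in the square outline of the height gauge until the top of the stack meets the black mark on its post, and leave the square blank that is not needed lying where it is.

Things in the scene. Friction and masses are not known exactly. Their poses are not given: they have to be found in the camera images.
- disc_large_mid (a point): the larger of two loose round blanks of plain pale beech: a disc 60 mm in diameter and 20 mm thick, about 38 g, lying flat on the table. This point is its centre, half-way up (10 mm above its underside); z up.
- disc_small_mid (a point): the smaller loose round blank of plain pale beech: a disc 40 mm in diameter and 20 mm thick, about 18 g, lying flat on the table. This point is its centre, half-way up (10 mm above its underside); z up.
- tag_mid (a point): the loose oblong blank of plain pale beech, 62 mm long (its x), 34 mm wide (its y) and 20 mm thick, about 30 g, lying flat on the table. This point is its centre, half-way up (10 mm above its underside); z up.
- square0_mid (a point): one of three identical loose square blanks of plain pale beech, 50 x 50 mm and 20 mm thick, about 36 g, lying flat on the table; any two of the three may be used. This point is its centre, half-way up (10 mm above its underside); z up through the thickness, x and y at right angles to its sides.
- square1_mid (a point): one of three identical loose square blanks of plain pale beech, 50 x 50 mm and 20 mm thick, about 36 g, lying flat on the table; any two of the three may be used. This point is its centre, half-way up (10 mm above its underside); z up through the thickness, x and y at right angles to its sides.
- square2_mid (a point): one of three identical loose square blanks of plain pale beech, 50 x 50 mm and 20 mm thick, about 36 g, lying flat on the table; any two of the three may be used. This point is its centre, half-way up (10 mm above its underside); z up through the thickness, x and y at right angles to its sides.
- mat_large_top (a point): a fixed round white card mat with a scalloped edge, 97 mm across and 2 mm thick (lying on the table), printed with a thin dark circle 64 mm across inside, a little larger than the larger disc. This point is the circle's centre on the mat's upper surface, 2 mm above the table; z up.
- mat_small_top (a point): a fixed round white card mat with a scalloped edge, 97 mm across and 2 mm thick (lying on the table), printed with a thin dark circle 44 mm across inside, a little larger than the smaller disc. This point is the circle's centre on the mat's upper surface, 2 mm above the table; z up.
- mat_tag_top (a point): a fixed round white card mat with a scalloped edge, 97 mm across and 2 mm thick (lying on the table), printed with a thin dark oblong 66 mm (along x) by 38 mm (along y) inside, a little larger than the oblong blank. This point is the oblong's centre on the mat's upper surface, 2 mm above the table; z up.
- gauge_pad (a point): fixed height gauge: aluminium plate 4 mm thick, 80 mm wide in y, -40 to +54 mm in x, with a dark square outline 54 mm wide inside; upright post 60 mm tall above the table, 18 mm wide in y, +44 to +54 mm in x, with a black mark 40 mm above the plate (two square blanks high). This point: the square's centre on the plate's top, 4 mm above the table; x towards the post, x and y along the square's sides, z up.
Not all that is in view belongs to the job. What is shaped like the part that bears disc_small_mid but purple or turquoise is not meant. What is shaped like the part that bears square0_mid but green is not meant.

How it is judged (in metres and radians):
At the end, for the whole second after the job is handed in: Discs and oblong flat on their own mats, centred within 10 mm, oblong aligned within 0.2 rad. Two squares stacked flat on the gauge, each within 10 mm and 0.2 rad of its outline, top within 3 mm of the mark. Third square within 20 mm of its start. All at rest (horizontal distance between disc_large_mid and mat_large_top below 0.01 m and z of disc_large_mid in the frame of mat_large_top between 0.007 and 0.013 m and angle between each of disc_large_mid, disc_small_mid, tag_mid's own z axis and vertical below 0.1 rad and horizontal distance between disc_small_mid and mat_small_top below 0.01 m and z of disc_small_mid in the frame of mat_small_top between 0.007 and 0.013 m and horizontal distance between tag_mid and mat_tag_top below 0.01 m and z of tag_mid in the frame of mat_tag_top between 0.007 and 0.013 m and angle between the x axis of tag_mid and the x axis of mat_tag_top, either way round below 0.2 rad and ((horizontal distance between square0_mid and gauge_pad below 0.01 m and z of square0_mid in the frame of gauge_pad between 0.007 and 0.013 m and angle between square0_mid's own z axis and vertical below 0.1 rad and (angle between the x axis of square0_mid and the x axis of gauge_pad, either way round below 0.2 rad or angle between the x axis of square0_mid and the y axis of gauge_pad, either way round below 0.2 rad)) or (horizontal distance between square1_mid and gauge_pad below 0.01 m and z of square1_mid in the frame of gauge_pad between 0.007 and 0.013 m and angle between square1_mid's own z axis and vertical below 0.1 rad and (angle between the x axis of square1_mid and the x axis of gauge_pad, either way round below 0.2 rad or angle between the x axis of square1_mid and the y axis of gauge_pad, either way round below 0.2 rad)) or (horizontal distance between square2_mid and gauge_pad below 0.01 m and z of square2_mid in the frame of gauge_pad between 0.007 and 0.013 m and angle between square2_mid's own z axis and vertical below 0.1 rad and (angle between the x axis of square2_mid and the x axis of gauge_pad, either way round below 0.2 rad or angle between the x axis of square2_mid and the y axis of gauge_pad, either way round below 0.2 rad))) and ((horizontal distance between square0_mid and gauge_pad below 0.01 m and z of square0_mid in the frame of gauge_pad between 0.027 and 0.033 m and angle between square0_mid's own z axis and vertical below 0.1 rad and (angle between the x axis of square0_mid and the x axis of gauge_pad, either way round below 0.2 rad or angle between the x axis of square0_mid and the y axis of gauge_pad, either way round below 0.2 rad)) or (horizontal distance between square1_mid and gauge_pad below 0.01 m and z of square1_mid in the frame of gauge_pad between 0.027 and 0.033 m and angle between square1_mid's own z axis and vertical below 0.1 rad and (angle between the x axis of square1_mid and the x axis of gauge_pad, either way round below 0.2 rad or angle between the x axis of square1_mid and the y axis of gauge_pad, either way round below 0.2 rad)) or (horizontal distance between square2_mid and gauge_pad below 0.01 m and z of square2_mid in the frame of gauge_pad between 0.027 and 0.033 m and angle between square2_mid's own z axis and vertical below 0.1 rad and (angle between the x axis of square2_mid and the x axis of gauge_pad, either way round below 0.2 rad or angle between the x axis of square2_mid and the y axis of gauge_pad, either way round below 0.2 rad))) and distance of any of square0_mid, square1_mid, square2_mid from where it was at the start of the episode below 0.02 m and linear speed of each of disc_large, disc_small, tag, square0, square1, square2 below 0.02 m/s); the robot touches nothing.
It also fails if it takes over 112 s, if anything falls off the work surface, if the arm or the gripper's body presses on something with over 40 N, if the wrist force passes 120 N, or if a joint passes its speed limit or range.

ROBOT

A 7-joint arm with a two-finger parallel gripper is mounted at the origin on the work surface. World frame = base frame: x ahead of the robot, y to its left, z up, the work surface at z = 0. Lengths are in mm, angles in rad, forces in N, time in s.
With the tool pointing down it reaches from about 425 to 800 mm from the base axis. Payload 8.3 kg.
Tool frame: the origin (TCP) lies at the centre of the arm's flange, where the gripper is bolted on; the fingertips stand ctrl.tip_extent ahead of it and the grasp point (between the pads) lies 155 mm ahead of it (ctrl.tip_extent is the distance from the TCP to the fingertips, in mm); z points along the fingers, y is the line along which they close (so a half turn about z gives the same grasp; the last joint's range is limited). The gripper opens to 85 mm and grips with 20 to 120 N. Pads are 22 mm wide; open, the fingers measure 114 mm over their backs; the gripper's body (76 mm by 85 mm) begins 54 mm behind the grasp point. The pads swing forward as they close: fully open they stand 13 mm farther back than shut.
Start: joints at [-1.3, 0.383, 0.016, 1.37, -0.006, 1.388, -0.046], TCP at [204.733, 590.509, 404.679] pointing down, gripper open.
Joint ranges: [-2.95, 2.95], [-0.25, 2.06], [-1.52, 1.56], [0.18, 2.33], [-1.44, 4.58], [0.02, 2.06], [-3.01, 3.01]. Speed limits (rad/s): [2.39, 2.39, 3.01, 3.01, 3.14, 3.14, 3.14].

INTERFACE

Orientations are given as [roll, pitch, yaw] about the fixed x, y, z axes, in that order (R = Rz(yaw) Ry(pitch) Rx(roll)).
In Python, from workcell import readout, vision, ticket, ctrl gives the robot as it stands.
- The arm moves only by the tool jog_arm, never from a script. Its argument "targets" is a list of rows, each a list of 6 numbers: the shift along the tool's x, y, z each as a share of 150 mm, from -1 to 1, then the turn, a rotation vector about the tool's x, y, z each as a share of 180 degrees, from -1 to 1. In form: [[tx, ty, tz, rx, ry, rz], ...]. A call has 1 to 5 rows; each row is the pose to reach, as a shift and turn from the pose commanded when the call began, along the tool's axes at that moment, turning the shorter way round; what a row does not reach only later rows make up. A row lasts 1/8 s, in which the tool goes at most 62.5 mm and 10.7 degrees, less where a joint would pass 70% of its speed; a pose out of reach is approached as far as the arm can. A call with a number of a shift or a turn outside -1 to 1 is refused whole. A call with a gripper value outside its range is refused whole. "grip" is the gripper's target within -1 to 1 (fully open at 1, half-way at 0, shut at -1), set as the call begins (left out, the last holds). The fingers move at their own pace and stop on an object; the grip force is fixed at half the most. Time passes only in rows, so rows that repeat a pose let the fingers close. It gives the time, the measured TCP pose, the force, the opening and the grip force at its end, in the units of the state.
- readout.observe(): the state, without advancing time (a new reading comes with each control period).
- vision.snapshot(name): name is "scene" or "top"; returns a dict with "pixels" (384x512x3 uint8, blue, green, red), "fx", "fy", "cx", "cy" (pixels), "k1" (the pictures are not rectified: a ray, as slopes to the right and down, at radius r is drawn at 1 + k1 r^2 times it, then the intrinsics apply), "cam_to_world" (4x4, takes a point from camera to world coordinates). Camera axes: x right, y down, z forward; pixel columns grow to the right and rows downward; lengths in mm; the calibration is good to about 2 mm. A picture is of the moment at which its call begins. There is no depth.
- ticket.hand_in(): hands the job in; it is judged then, once.
The state is a dict: "clock": time; "joint_pos": joint angles; "joint_vel": joint speeds; "joint_efforts": joint torques, N m; "eef_pos": TCP position; "tcp_rot": TCP orientation; "force": force on the tool from outside, world axes, zero at the start; "moment": the same for the moment, N m; "gripper_width": finger opening in mm; "finger_force": force on a finger pad.
Only numpy, scipy, OpenCV 4.12 (cv2) and the standard library are available. Lean on these libraries where they do the work, as an engineer would, in place of code of your own. Each camera call takes 0.05 s, during which the arm holds its last target. There are 200 camera calls.

## Working session

There is one attempt and no reset: what is moved stays moved. The work goes in short steps, Python scripts to look and compute and a tool call to move; the robot and the scene stay as the last step left them, time stands still between calls to the robot, and variables do not carry over. Pictures are saved under pics/ and viewed, at most 14 in all, crops included, and the job is handed in when it is done.

Besides the shell and the picture viewer there is one more tool, called after "Call:" as a command line: name --pt "numbers of a row" for each row, then --argument value for the rest. jog_arm: Moves the arm, as the interface text tells. Its arguments: {"type":"object","properties":{"targets":{"type":"array"},"grip":{"type":"number"}},"required":["targets"]}

```bash
mkdir -p pics; ls; python3 - <<'E'
from workcell import readout, vision, ticket, ctrl
import cv2,numpy as np
s=readout.observe();print({k:np.round(v,3) for k,v in s.items()},ctrl.tip_extent)
for n in("scene","top"):
    d=vision.snapshot(n);cv2.imwrite(f"pics/{n}0.png",cv2.resize(d["pixels"],(800,600),interpolation=cv2.INTER_CUBIC))
    print(n,d["fx"],d["fy"],d["cx"],d["cy"],d["k1"],np.round(d["cam_to_world"],3).tolist())
    np.save(f"{n}0.npy",d,allow_pickle=True)
E
```

```text
pics
{'clock': np.float64(0.0), 'joint_pos': array([-1.3  ,  0.384,  0.016,  1.371, -0.006,  1.388, -0.047]), 'joint_vel': array([ 0.001,  0.001, -0.   ,  0.   , -0.001, -0.   , -0.   ]), 'joint_efforts': array([ 1.0000e-03, -6.2761e+01,  8.4500e-01, -3.7182e+01,  1.7000e-02,
        1.4000e-02, -0.0000e+00]), 'eef_pos': array([204.658, 590.358, 403.666]), 'tcp_rot': array([-3.14 ,  0.   ,  2.808]), 'force': array([ 0.877,  0.343, -0.251]), 'moment': array([ 0.014, -0.039,  0.026]), 'finger_force': np.float64(0.0), 'gripper_width': np.float64(85.329)} 173.4
scene 391.39546717157737 391.39546717157737 254.47627334087753 183.56855576461138 -0.011384360561070523 [[-0.864, 0.437, -0.25, 801.35], [0.504, 0.753, -0.423, 400.403], [0.003, -0.492, -0.871, 852.704], [0.0, 0.0, 0.0, 1.0]]
top 354.91556979536944 354.91556979536944 254.9408621836991 188.21068459364068 -0.10405554515923311 [[0.024, -0.988, 0.15, 460.694], [-1.0, -0.026, -0.012, 15.85], [0.016, -0.149, -0.989, 747.165], [0.0, 0.0, 0.0, 1.0]]
```

View pics/scene0.png

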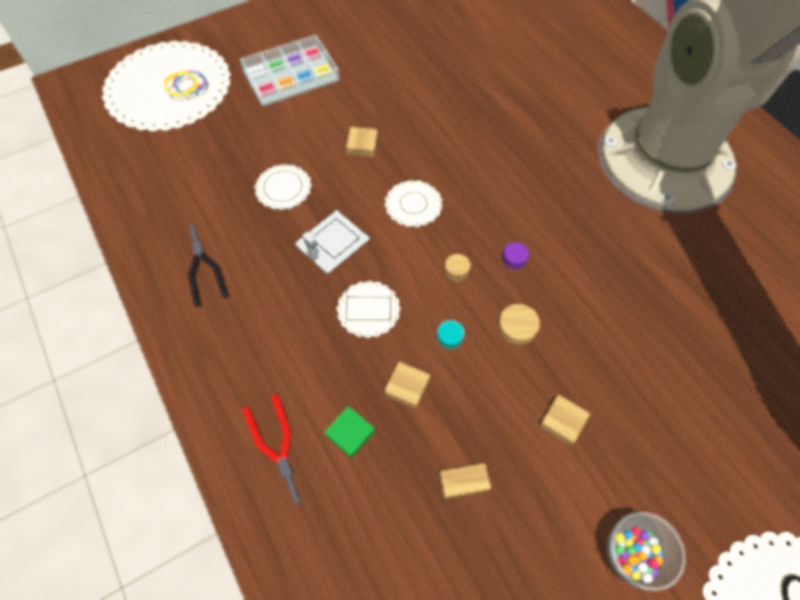

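View pics/top0.png

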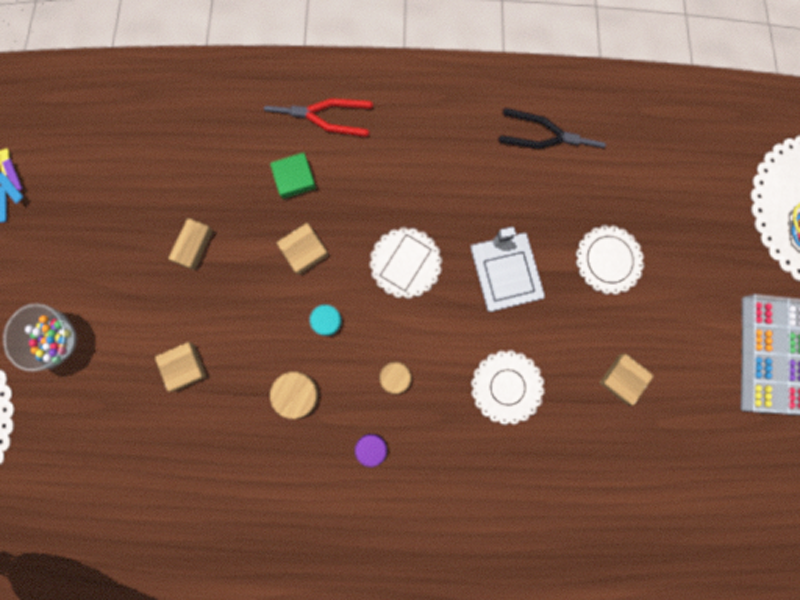

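The top view (800x600) shows the beech parts: the oblong (190,243), squares at (302,248), (180,367) and (628,380), the large disc (293,395) and the small disc (396,378). The mats are tag (405,262), large circle (610,259) and small circle (508,387), and the gauge is at (508,271). The purple (371,450) and turquoise (325,320) discs and the green square (293,175) are not meant. Next I measure by fitting models to the masks, and confirm the result in one overlay crop.

```bash
cat > m.py <<'E'
import numpy as np,cv2
from scipy.optimize import minimize
def K(d): return np.array([[d["fx"],0,d["cx"]],[0,d["fy"],d["cy"]],[0,0,1]])
def proj(d,P):
    M=np.linalg.inv(d["cam_to_world"]);P=np.asarray(P,float).reshape(-1,3)
    return cv2.projectPoints(P,cv2.Rodrigues(M[:3,:3])[0],M[:3,3],K(d),np.array([d["k1"],0,0,0,0]))[0].reshape(-1,2)
def unproj(d,uv,z):
    n=cv2.undistortPoints(np.asarray(uv,float).reshape(-1,1,2),K(d),np.array([d["k1"],0,0,0,0])).reshape(-1,2)
    T=d["cam_to_world"];r=np.c_[n,np.ones(len(n))]@T[:3,:3].T
    return T[:3,3]+r*((z-T[2,3])/r[:,2])[:,None]
def shape(kind):
    if kind[0]=='d':
        a=np.linspace(0,2*np.pi,40);return np.c_[np.cos(a),np.sin(a)]*kind[1]/2
    w,h=kind[1],kind[2];return np.array([[w,h],[-w,h],[-w,-h],[w,-h]])/2
def outline(kind,p,z):
    c,s=np.cos(p[2]),np.sin(p[2]);q=shape(kind)@np.array([[c,s],[-s,c]])+p[:2]
    return np.c_[q,np.full(len(q),z)]
def fit(d,mask,kind,z0,z1,p0):
    S=8
    m=mask.astype(float)
    def cost(p):
        p=np.array([p[0],p[1],p[2]/30])
        uv=proj(d,np.r_[outline(kind,p,z0),outline(kind,p,z1)])
        h=cv2.convexHull(((uv+.5)*S-.5).astype(np.float32)).reshape(-1,2)
        x0,y0=np.floor(h.min(0)/S).astype(int)-8;x1,y1=np.ceil(h.max(0)/S).astype(int)+8
        x0=max(x0,0);y0=max(y0,0)
        c=m[y0:y1,x0:x1]
        r=np.zeros((c.shape[0]*S,c.shape[1]*S),np.uint8)
        cv2.fillConvexPoly(r,(h-[x0*S,y0*S]).astype(np.int32),1)
        r=cv2.resize(r.astype(np.float32),(c.shape[1],c.shape[0]),interpolation=cv2.INTER_AREA)
        return np.abs(r-c).sum()
    best=min((minimize(cost,[p0[0],p0[1],30*a],method='Nelder-Mead',options=dict(initial_simplex=[[p0[0]+4,p0[1],30*a],[p0[0]-4,p0[1]+4,30*a],[p0[0],p0[1]-4,30*a],[p0[0],p0[1],30*a+6]],maxiter=300)) for a in ([0] if kind[0]=='d' else np.arange(0,np.pi if kind[1]!=kind[2] else np.pi/2,np.pi/8))),key=lambda r:r.fun)
    p=best.x.copy();p[2]/=30
    return p,best.fun
def beech(img):
    h=cv2.cvtColor(img,cv2.COLOR_BGR2HSV)
    return cv2.inRange(h,(10,60,140),(28,200,255))>0
PARTS=dict(tag=(('r',62,34),(190,243)),sqA=(('r',50,50),(302,248)),sqB=(('r',50,50),(180,367)),sqC=(('r',50,50),(628,380)),large=(('d',60),(293,395)),small=(('d',40),(396,378)))
E
python3 - <<'E'
from m import *
d=np.load("top0.npy",allow_pickle=True).item();img=d["pixels"]
m=beech(img);vis=cv2.resize(img,None,fx=3,fy=3,interpolation=cv2.INTER_CUBIC)
def draw(q,c): cv2.polylines(vis,[np.round((proj(d,q)+.5)*3-.5).astype(int)],True,c,1)
for n,(k,uv) in PARTS.items():
    uv=np.array(uv)*.64;p0=unproj(d,uv,10)[0]
    p,f=fit(d,m,k,0,20,p0);print(n,np.round(p,3),'cost',round(f,1),'range',round(np.hypot(*p[:2])))
    draw(outline(k,p,20),(0,0,255))
g=cv2.cvtColor(img,cv2.COLOR_BGR2GRAY)
for n,k,uv,z in [("mtag",('r',66,38),(405,262),2),("mlarge",('d',64),(610,259),2),("msmall",('d',44),(508,387),2),("gauge",('r',54,54),(510,277),4)]:
    c=unproj(d,np.array(uv)*.64,z)[0]
    yy,xx=np.mgrid[0:384,0:512];W=unproj(d,np.c_[xx.ravel(),yy.ravel()],z)[:,:2]
    # darkness along outline, maximise
    from scipy.ndimage import map_coordinates,gaussian_filter
    gs=gaussian_filter(g.astype(float),.7)
    def cost(p):
        q=outline(k,p,z);q=np.concatenate([np.linspace(a,b,12,endpoint=False) for a,b in zip(q,np.roll(q,-1,0))])if k[0]=='r' else q
        u=proj(d,q);return map_coordinates(gs,[u[:,1],u[:,0]],order=1).mean()
    A=np.arange(0,np.pi,.1) if k[0]=='r' else [0]
    b=min(((cost([c[0]+i,c[1]+j,a]),i,j,a) for i in range(-10,11,2) for j in range(-10,11,2) for a in A))
    r=minimize(cost,[c[0]+b[1],c[1]+b[2],b[3]],method='Nelder-Mead',options=dict(initial_simplex=np.array([c[0]+b[1],c[1]+b[2],b[3]])+np.array([[0,0,0],[1.5,0,0],[0,1.5,0],[0,0,.06]])))
    print(n,np.round(r.x,3),round(r.fun),'range',round(np.hypot(*r.x[:2])));draw(outline(k,r.x,z),(255,0,0))
cv2.imwrite("pics/ov.png",cv2.resize(vis[280:860,240:1300],(800,438),interpolation=cv2.INTER_AREA))
E
```

```text
tag [ 6.36913e+02  2.98277e+02 -3.61000e-01] cost 111.7 range 703
sqA [6.34521e+02 1.41933e+02 6.05000e-01] cost 58.2 range 650
sqB [4.67237e+02 2.99932e+02 4.51000e-01] cost 80.1 range 555
sqC [ 465.459 -305.618   -0.591] cost 91.4 range 557
large [4.35227e+02 1.42754e+02 9.60000e-02] cost 34.3 range 458
small [4.6137e+02 9.7480e+00 1.2500e-01] cost 17.3 range 461
mtag [581.497 -64.729   2.618] 78 range 585
mlarge [ 6.31439e+02 -2.88241e+02 -1.00000e-03] 206 range 694
msmall [ 4.52122e+02 -1.41970e+02  3.10000e-02] 205 range 474
gauge [ 602.806 -143.735    1.839] 181 range 620
```

View pics/ov.png

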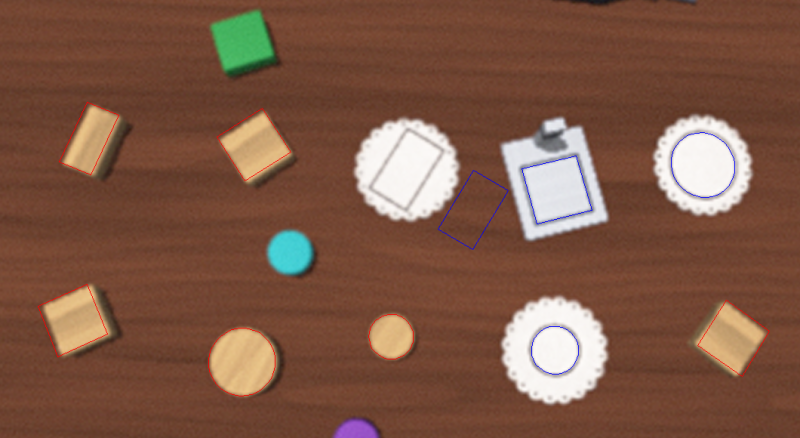

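The overlay shows the pale parts and the circle and gauge outlines matched. The tag-mat fit slid onto the wood, and the far pieces are a few mm off because of their shaded sides. I'll refit using top faces only and cross-check with the second camera.

```bash
cat > ref.py <<'E'
from m import *
from scipy.ndimage import map_coordinates,gaussian_filter
def edges(q,k,n=16):
    return np.concatenate([np.linspace(a,b,n,endpoint=False) for a,b in zip(q,np.roll(q,-1,0))]) if k[0]=='r' else q
def line_fit(d,k,z,c,rng=5,A=None):
    gs=gaussian_filter(cv2.cvtColor(d["pixels"],cv2.COLOR_BGR2GRAY).astype(float),.7)
    def cost(p):
        if max(abs(p[0]-c[0]),abs(p[1]-c[1]))>rng*2.5:return 999
        u=proj(d,edges(outline(k,p,z),k));return map_coordinates(gs,[u[:,1],u[:,0]],order=1).mean()
    A=(np.arange(0,np.pi,.1) if k[0]=='r' else [0]) if A is None else A
    b=min(((cost([c[0]+i,c[1]+j,a]),i,j,a) for i in range(-rng,rng+1,2) for j in range(-rng,rng+1,2) for a in A))
    x=np.array([c[0]+b[1],c[1]+b[2],b[3]])
    r=minimize(cost,x,method='Nelder-Mead',options=dict(initial_simplex=x+np.array([[0,0,0],[1.5,0,0],[0,1.5,0],[0,0,.06]])));return r.x,r.fun
def top_fit(d,k,p0,z=20,A=None):
    # top face: brighter inside than just outside, in the blue+green channels
    gs=gaussian_filter(d["pixels"][:,:,:2].astype(float).sum(2),.6)
    def cost(p):
        if np.hypot(*(np.array(p[:2])-p0[:2]))>18:return 999
        f=lambda s:(lambda kk:map_coordinates(gs,proj(d,edges(outline(kk,p,z),kk))[:,::-1].T,order=1).mean())((k[0],)+tuple(v+s for v in k[1:]))
        return f(5)-f(-5)
    A=[0] if k[0]=='d' else (np.arange(0,np.pi,.15) if A is None else A)
    b=min((cost([p0[0]+i,p0[1]+j,a]),i,j,a) for i in range(-9,10,3) for j in range(-9,10,3) for a in A)
    x=np.array([p0[0]+b[1],p0[1]+b[2],b[3]])
    r=minimize(cost,x,method='Nelder-Mead',options=dict(initial_simplex=x+np.array([[0,0,0],[2,0,0],[0,2,0],[0,0,.08]])));return r.x,r.fun
E
python3 - <<'E'
from ref import *
D=[np.load(f"{n}0.npy",allow_pickle=True).item() for n in("top","scene")]
G=dict(tag=(637,298),sqA=(634.5,142),sqB=(467,300),sqC=(465,-305),large=(435,143),small=(461,10))
V=[cv2.resize(d["pixels"],None,fx=3,fy=3,interpolation=cv2.INTER_CUBIC) for d in D]
def draw(i,q,c): cv2.polylines(V[i],[np.round((proj(D[i],q)+.5)*3-.5).astype(int)],True,c,1)
for n,p0 in G.items():
    for i in(0,1):
        p,f=top_fit(D[i],PARTS[n][0],np.array(p0,float));print(n,i,np.round(p,2),round(f));draw(i,outline(PARTS[n][0],p,20),(0,0,255))
for n,k,uv,z in [("mtag",('r',66,38),(405.5,262.5),2),("mlarge",('d',64),(610,259),2),("msmall",('d',44),(508,387),2),("gauge",('r',54,54),(510,277),4)]:
    c=unproj(D[0],np.array(uv)*.64,z)[0]
    for i in(0,1):
        p,f=line_fit(D[i],k,z,c);print(n,i,np.round(p,2),round(f));draw(i,outline(k,p,z),(255,0,0))
cv2.imwrite("pics/ov2.png",cv2.resize(V[0][280:860,240:1300],(800,438),interpolation=cv2.INTER_AREA))
cv2.imwrite("pics/ov3.png",cv2.resize(V[1][150:1000,400:1200],(565,600),interpolation=cv2.INTER_AREA))
E
```

```text
tag 0 [634.94 294.93   2.78] -136
tag 1 [633.24 294.35   2.79] -132
sqA 0 [6.3164e+02 1.3990e+02 6.1000e-01] -147
sqA 1 [6.3022e+02 1.3861e+02 6.2000e-01] -118
sqB 0 [4.6723e+02 2.9574e+02 4.4000e-01] -148
sqB 1 [4.6494e+02 2.9488e+02 4.5000e-01] -124
sqC 0 [ 464.73 -302.09    0.92] -128
sqC 1 [ 462.39 -305.46    0.94] -88
large 0 [4.3539e+02 1.4129e+02 7.0000e-02] -161
large 1 [4.3240e+02 1.3968e+02 1.0000e-02] -108
small 0 [4.6153e+02 9.6200e+00 9.0000e-02] -151
small 1 [4.5852e+02 7.1700e+00 4.0000e-02] -100
mtag 0 [618.55  -1.71   2.61] 210
mtag 1 [616.09  -3.71   2.62] 231
mlarge 0 [ 631.44 -288.24   -0.  ] 206
mlarge 1 [ 6.2985e+02 -2.9238e+02  8.0000e-02] 238
msmall 0 [ 4.5212e+02 -1.4197e+02  3.0000e-02] 205
msmall 1 [ 4.4962e+02 -1.4525e+02  4.0000e-02] 239
gauge 0 [ 603.07 -143.79    1.84] 181
gauge 1 [ 613.46 -158.24    2.5 ] 197
```

View pics/ov2.png

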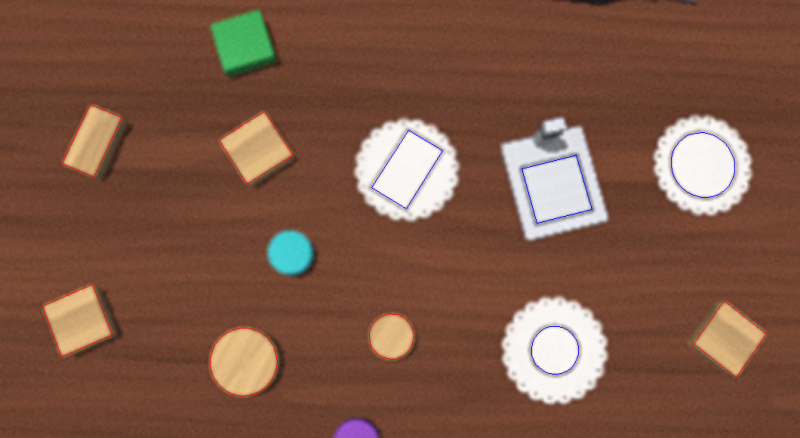

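View pics/ov3.png

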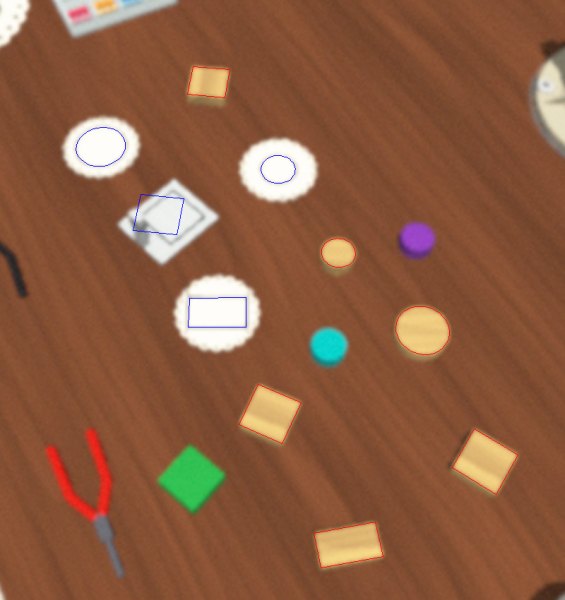

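Both cameras agree within 2–4 mm, the sizes fit, and the reaches are 445–705 mm. The one bad fit is the gauge in the scene view, so I use the top view for that, shifted by the common bias. Squares A (302,248) and C (628,380) will be stacked, and square B (180,367) stays.

Next comes a small planner that gives shares for a chain of waypoints.

```bash
cat > plan.py <<'E'
import sys,numpy as np
from workcell import readout,ctrl
def plan(wps,start=None):
    """wps: (x,y,z,yaw). prints row shares, splitting where over the 150 mm limit"""
    s=readout.observe();cur=np.r_[s["eef_pos"],s["tcp_rot"][2]] if start is None else np.array(start,float)
    print("now",np.round(s["eef_pos"],1),np.round(s["tcp_rot"],3),"w",round(s["gripper_width"],1),"tip",ctrl.tip_extent,"t",s["clock"])
    for w in wps:
        w=np.array(w,float)
        for n in range(1,9):
            c=cur.copy();out=[]
            for i in range(n):
                d=(w-c)/(n-i);d[3]=(d[3]+np.pi)%(2*np.pi)-np.pi if n==1 else d[3]
                x,y=np.cos(c[3]),np.sin(c[3])
                sh=np.array([d[0]*x+d[1]*y,d[0]*y-d[1]*x,-d[2]])/150
                out.append((sh,-d[3]/np.pi,int(np.ceil(max(np.linalg.norm(d[:3])/62.5,abs(np.degrees(d[3]))/10.7)-.02))));c=c+d
            if all(abs(o[0]).max()<=1 for o in out):break
        for o in out:print(np.round(o[0],3).tolist(),"rz",round(o[1],3),"rows",o[2])
        print("  ->",np.round(w,3));cur=w
E
python3 -c "
from plan import *
plan([(634,294.6,280,2.785),(634,294.6,180,2.785)])"
```

```text
now [204.7 590.4 403.8] [-3.14   0.     2.808] w 84.8 tip 173.4 t 0.1
[-0.837, -0.231, 0.206] rz 0.002 rows 3
[-0.839, -0.227, 0.206] rz 0.002 rows 3
[-0.84, -0.222, 0.206] rz 0.002 rows 3
[-0.841, -0.217, 0.206] rz 0.002 rows 3
  -> [634.    294.6   280.      2.785]
[0.0, 0.0, 0.667] rz -0.0 rows 2
  -> [634.    294.6   180.      2.785]
```

Call:
jog_arm --pt "-0.837 -0.231 0.206 0 0 0.002" --pt "-0.837 -0.231 0.206 0 0 0.002" --pt "-0.837 -0.231 0.206 0 0 0.002"

```text
clock: 0.48
eef_pos: [317.1, 512.6, 372.3]
tcp_rot: [-3.138, 0.002, 2.793]
force: [-1.2, 0.7, 0.4]
gripper_width: 85.5
finger_force: 0.0
```

Call:
jog_arm --pt "-0.839 -0.227 0.206 0 0 0.002" --pt "-0.839 -0.227 0.206 0 0 0.002" --pt "-0.839 -0.227 0.206 0 0 0.002"

```text
clock: 0.85
eef_pos: [423.3, 438.5, 341.4]
tcp_rot: [-3.138, 0.002, 2.787]
force: [0.3, 0.1, 0.7]
gripper_width: 85.7
finger_force: 0.0
```

Call:
jog_arm --pt "-0.84 -0.222 0.206 0 0 0.002" --pt "-0.84 -0.222 0.206 0 0 0.002" --pt "-0.84 -0.222 0.206 0 0 0.002"

```text
clock: 1.23
eef_pos: [529.6, 364.4, 310.4]
tcp_rot: [-3.138, 0.001, 2.782]
force: [-0.7, 1.5, 0.2]
gripper_width: 85.4
finger_force: 0.0
```

Call:
jog_arm --pt "-0.841 -0.217 0.206 0 0 0.002" --pt "-0.841 -0.217 0.206 0 0 0.002" --pt "-0.841 -0.217 0.206 0 0 0.002" --pt "-0.841 -0.217 0.206 0 0 0.002" --pt "-0.841 -0.217 0.206 0 0 0.002"

```text
clock: 1.85
eef_pos: [632.2, 297.1, 281.5]
tcp_rot: [3.14, -0.001, 2.786]
force: [-0.3, -0.2, 0.4]
gripper_width: 85.3
finger_force: 0.0
```

Call:
jog_arm --pt "-0.017 -0.011 0.35 0 0 0" --pt "-0.017 -0.011 0.6 0 0 0" --pt "-0.017 -0.011 0.677 0 0 0" --pt "-0.017 -0.011 0.677 0 0 0"

```text
clock: 2.35
eef_pos: [634.9, 293.2, 180.0]
tcp_rot: [3.141, -0.001, 2.784]
force: [0.6, 0.1, 0.6]
gripper_width: 85.5
finger_force: 0.0
```

Call:
jog_arm --pt "0 0 0 0 0 0" --pt "0 0 0 0 0 0" --pt "0 0 0 0 0 0" --pt "0 0 0 0 0 0" --pt "0 0 0 0 0 0" --grip -0.4

```text
clock: 2.98
eef_pos: [636.0, 292.1, 180.9]
tcp_rot: [3.14, 0.001, 2.783]
force: [0.1, 0.2, 6.8]
gripper_width: 32.4
finger_force: 61.5
```

Call:
jog_arm --pt "0 0 -0.3 0 0 0" --pt "0 0 -0.6 0 0 0" --pt "0 0 -0.6 0 0 0" --pt "0 0 -0.6 0 0 0"

```text
clock: 3.48
eef_pos: [635.2, 291.8, 269.2]
tcp_rot: [-3.141, -0.0, 2.783]
force: [0.1, -0.9, -0.5]
gripper_width: 32.3
finger_force: 60.7
```

```bash
python3 -c "
from plan import *
plan([(619.7,-4.1,250,2.615),(619.7,-4.1,183,2.615)])
from m import *
from workcell import vision
d=vision.snapshot('scene');p=proj(d,[readout.observe()['eef_pos']-[0,0,165]])[0].astype(int);x,y=max(p[0]-70,0),max(p[1]-55,0)
cv2.imwrite('pics/g1.png',cv2.resize(d['pixels'][y:y+110,x:x+140],None,fx=4,fy=4,interpolation=cv2.INTER_CUBIC))"
```

```text
now [635.2 291.8 269.2] [-3.141 -0.     2.783] w 32.3 tip 173.4 t 3.475
[-0.298, -0.942, 0.064] rz 0.027 rows 3
[-0.376, -0.913, 0.064] rz 0.027 rows 3
  -> [619.7    -4.1   250.      2.615]
[0.0, 0.0, 0.447] rz -0.0 rows 2
  -> [619.7    -4.1   183.      2.615]
```

View pics/g1.png

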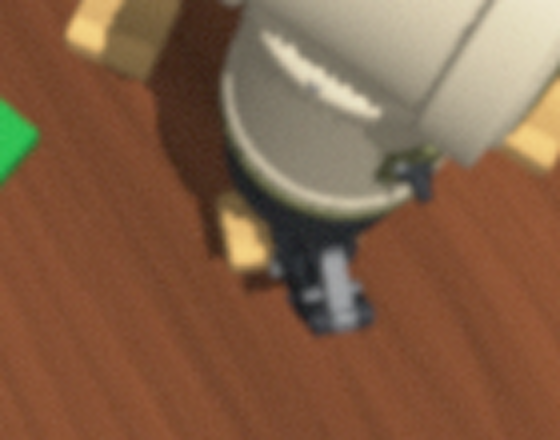

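The oblong is held in the fingers (its end shows at 245,235 in the crop). I carry it to its mat.

Call:
jog_arm --pt "-0.298 -0.942 0.064 0 0 0.027" --pt "-0.298 -0.942 0.064 0 0 0.027" --pt "-0.298 -0.942 0.064 0 0 0.027"

```text
clock: 3.9
eef_pos: [627.3, 138.1, 258.2]
tcp_rot: [-3.137, -0.001, 2.692]
force: [0.6, 0.3, -0.8]
gripper_width: 32.5
finger_force: 60.7
```

Call:
jog_arm --pt "-0.376 -0.913 0.064 0 0 0.027" --pt "-0.376 -0.913 0.064 0 0 0.027" --pt "-0.376 -0.913 0.064 0 0 0.027" --pt "-0.376 -0.913 0.064 0 0 0.027" --pt "-0.376 -0.913 0.064 0 0 0.027"

```text
clock: 4.53
eef_pos: [619.8, -2.0, 249.5]
tcp_rot: [3.141, -0.002, 2.615]
force: [-0.4, 0.3, -0.3]
gripper_width: 32.3
finger_force: 60.7
```

Call:
jog_arm --pt "0 0 0 0 0 0" --pt "0 0 0 0 0 0"

```text
clock: 4.78
eef_pos: [619.9, -2.5, 250.2]
tcp_rot: [3.141, -0.0, 2.615]
force: [-0.1, -0.4, -0.1]
gripper_width: 32.3
finger_force: 60.7
```

```bash
python3 -c "
from plan import *
plan([(619.7,-4.1,183.5,2.615)])"
```

```text
now [619.9  -2.5 250.2] [ 3.141 -0.     2.615] w 32.3 tip 173.4 t 4.775
[-0.004, -0.01, 0.445] rz 0.0 rows 2
  -> [619.7    -4.1   183.5     2.615]
```

Call:
jog_arm --pt "-0.004 -0.009 0.25 0 0 0" --pt "-0.004 -0.009 0.38 0 0 0" --pt "-0.004 -0.009 0.42 0 0 0" --pt "-0.004 -0.009 0.445 0 0 0" --pt "-0.004 -0.009 0.445 0 0 0"

```text
clock: 5.4
eef_pos: [620.0, -5.4, 184.3]
tcp_rot: [3.141, 0.001, 2.613]
force: [-0.7, -0.8, -1.2]
gripper_width: 32.0
finger_force: 60.7
```

Call:
jog_arm --pt "0 0 0 0 0 0" --pt "0 0 0 0 0 0"

```text
clock: 5.65
eef_pos: [619.9, -5.5, 184.2]
tcp_rot: [3.141, 0.001, 2.613]
force: [1.4, -0.0, -0.6]
gripper_width: 32.3
finger_force: 60.7
```

Call:
jog_arm --pt "0 0 0 0 0 0" --pt "0 0 0 0 0 0" --pt "0 0 0 0 0 0" --pt "0 0 0 0 0 0" --grip 0.6

```text
clock: 6.15
eef_pos: [619.7, -5.5, 183.6]
tcp_rot: [-3.141, -0.0, 2.613]
force: [-0.5, -0.1, -0.5]
gripper_width: 68.3
finger_force: 0.0
```

Call:
jog_arm --pt "0 0 -0.2 0 0 0" --pt "0 0 -0.6 0 0 0" --pt "0 0 -0.6 0 0 0" --pt "0 0 -0.6 0 0 0" --grip 1

```text
clock: 6.65
eef_pos: [619.6, -5.4, 273.6]
tcp_rot: [3.141, 0.0, 2.613]
force: [-0.3, 0.0, -0.3]
gripper_width: 85.1
finger_force: 0.0
```

```bash
python3 -c "
from plan import *
plan([(460,8.4,270,2.2),(460,8.4,181.5,2.2)])"
```

```text
now [619.6  -5.4 273.6] [3.141 0.    2.613] w 85.1 tip 173.4 t 6.65
[0.965, -0.457, 0.024] rz 0.132 rows 3
  -> [460.    8.4 270.    2.2]
[0.0, 0.0, 0.59] rz -0.0 rows 2
  -> [460.    8.4 181.5   2.2]
```

Call:
jog_arm --pt "0.965 -0.457 0.024 0 0 0.132" --pt "0.965 -0.457 0.024 0 0 0.132" --pt "0.965 -0.457 0.024 0 0 0.132" --pt "0.965 -0.457 0.024 0 0 0.132" --pt "0.965 -0.457 0.024 0 0 0.132"

```text
clock: 7.28
eef_pos: [460.4, 8.5, 269.6]
tcp_rot: [-3.141, -0.0, 2.199]
force: [0.8, -0.0, 1.7]
gripper_width: 85.4
finger_force: 0.0
```

Call:
jog_arm --pt "0 0 0 0 0 0" --pt "0 0 0 0 0 0"

```text
clock: 7.52
eef_pos: [460.7, 8.2, 269.7]
tcp_rot: [-3.141, 0.0, 2.198]
force: [-0.7, -1.0, -0.5]
gripper_width: 85.3
finger_force: 0.0
```

```bash
python3 - <<'E'
from plan import *
plan([(460,8.4,181.5,2.2)])
from ref import *
from workcell import vision
d=vision.snapshot('top');im=cv2.resize(d['pixels'],None,fx=3,fy=3,interpolation=cv2.INTER_CUBIC)
p,f=top_fit(d,('r',62,34),np.array([617,-3.]),z=22,A=[2.5,2.6,2.7]);print(p,f)
cv2.polylines(im,[np.round((proj(d,outline(('r',62,34),p,22))+.5)*3-.5).astype(int)],True,(0,0,255),1)
cv2.imwrite('pics/t1.png',im[400:850,500:1100])
E
```

```text
now [460.7   8.2 269.7] [-3.141  0.     2.198] w 85.3 tip 173.4 t 7.525
[0.004, -0.003, 0.588] rz -0.001 rows 2
  -> [460.    8.4 181.5   2.2]
[628.09496822  -8.28449986   2.63061541] -66.58974124704886
```

View pics/t1.png

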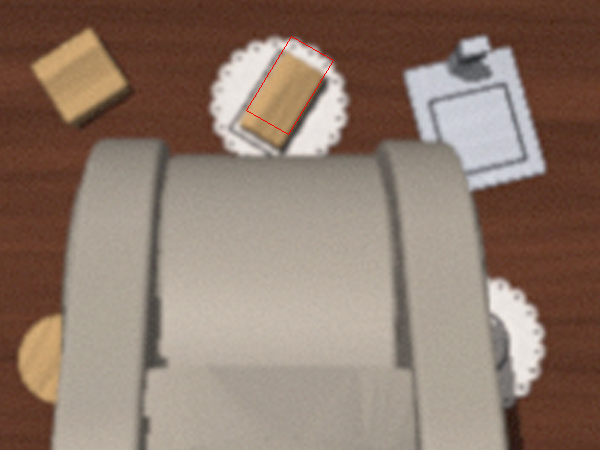

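The oblong is flat on its mat, and the edge fit was misled by the white card. I measure it again with the beech mask.

```bash
cat > chk.py <<'E'
from ref import *
from workcell import vision
def chk(cam,items,name=None):
    d=vision.snapshot(cam);h=cv2.cvtColor(d['pixels'],cv2.COLOR_BGR2HSV)
    m=cv2.inRange(h,(8,55,60),(28,255,255))>0
    if name: vis=cv2.resize(d['pixels'],None,fx=3,fy=3,interpolation=cv2.INTER_CUBIC)
    for n,k,c,z,kk,zo,tgt in items:
        mm=m.copy();u=proj(d,[c[0],c[1],z+10])[0];yy,xx=np.mgrid[0:384,0:512];mm&=np.hypot(xx-u[0],yy-u[1])<28
        p,f=fit(d,mm,k,z,z+20,c);e=p[:2]-tgt[:2];print(cam,n,np.round(p,2),'cost',round(f),'of',mm.sum(),'err',np.round(e,1))
        if name:
            cv2.polylines(vis,[np.round((proj(d,outline(k,p,z+20))+.5)*3-.5).astype(int)],True,(0,0,255),1)
            cv2.polylines(vis,[np.round((proj(d,outline(kk,tgt,zo))+.5)*3-.5).astype(int)],True,(255,0,0),1)
    if name: cv2.imwrite(name,cv2.resize(vis[280:860,240:1300],(800,438),interpolation=cv2.INTER_AREA) if cam=='top' else cv2.resize(vis[150:1000,400:1200],(565,600),interpolation=cv2.INTER_AREA))
T=('r',62,34)
E
python3 - <<'E'
from chk import *
chk('top',[('tag',T,(617,-3),2,('r',66,38),2,(618.55,-1.71,2.61))])
chk('scene',[('tag',T,(617,-3),2,('r',66,38),2,(616.09,-3.71,2.62))])
E
```

```text
top tag [ 6.1307e+02 -3.1000e+00  1.0000e-02] cost 311 of 1100 err [-5.5 -1.4]
scene tag [617.07  -5.34   2.62] cost 436 of 1746 err [ 1.  -1.6]
```

Call:
jog_arm --pt "0.003 -0.003 0.35 0 0 0" --pt "0.003 -0.003 0.55 0 0 0" --pt "0.003 -0.003 0.587 0 0 0" --pt "0.003 -0.003 0.587 0 0 0"

```text
clock: 8.18
eef_pos: [459.9, 8.4, 182.4]
tcp_rot: [3.142, 0.0, 2.198]
force: [0.4, 0.0, -0.2]
gripper_width: 85.3
finger_force: 0.0
```

Call:
jog_arm --pt "0 0 0 0 0 0" --pt "0 0 0 0 0 0" --pt "0 0 0 0 0 0" --pt "0 0 0 0 0 0" --pt "0 0 0 0 0 0" --grip -0.3

```text
clock: 8.8
eef_pos: [459.9, 8.5, 183.2]
tcp_rot: [3.14, 0.0, 2.198]
force: [-2.8, -0.2, 12.0]
gripper_width: 37.6
finger_force: 58.7
```

Call:
jog_arm --pt "0 0 -0.2 0 0 0" --pt "0 0 -0.5 0 0 0" --pt "0 0 -0.5 0 0 0" --pt "0 0 -0.5 0 0 0"

```text
clock: 9.3
eef_pos: [459.3, 8.5, 256.9]
tcp_rot: [3.141, -0.0, 2.199]
force: [0.1, -0.2, -0.8]
gripper_width: 37.1
finger_force: 60.1
```

```bash
python3 -c "
from plan import *
plan([(451,-143.6,255,1.9),(451,-143.6,183.5,1.9)])"
```

```text
now [459.3   8.5 256.9] [ 3.141 -0.     2.199] w 37.1 tip 173.4 t 9.3
[-0.788, -0.641, 0.013] rz 0.095 rows 3
  -> [ 451.  -143.6  255.     1.9]
[0.0, 0.0, 0.477] rz -0.0 rows 2
  -> [ 451.  -143.6  183.5    1.9]
```

Call:
jog_arm --pt "-0.788 -0.641 0.013 0 0 0.095" --pt "-0.788 -0.641 0.013 0 0 0.095" --pt "-0.788 -0.641 0.013 0 0 0.095" --pt "-0.788 -0.641 0.013 0 0 0.095" --pt "-0.788 -0.641 0.013 0 0 0.095"

```text
clock: 9.93
eef_pos: [450.8, -142.8, 254.1]
tcp_rot: [-3.14, -0.001, 1.901]
force: [0.2, 0.3, 0.0]
gripper_width: 37.6
finger_force: 60.1
```

Call:
jog_arm --pt "0 0 0 0 0 0" --pt "0 0 0 0 0 0"

```text
clock: 10.18
eef_pos: [451.2, -142.7, 254.9]
tcp_rot: [-3.141, -0.0, 1.902]
force: [-0.0, -0.3, 0.1]
gripper_width: 37.3
finger_force: 60.1
```

```bash
python3 - <<'E'
from plan import *
plan([(451,-143.6,185,1.9)])
from chk import *
chk('scene',[('tag',T,(617,-3),2,('r',66,38),2,(616.09,-3.71,2.62))],'pics/s2.png')
E
```

```text
now [ 451.2 -142.7  254.9] [-3.141 -0.     1.902] w 37.3 tip 173.4 t 10.175
[-0.005, -0.003, 0.466] rz 0.001 rows 2
  -> [ 451.  -143.6  185.     1.9]
scene tag [617.06  -5.37   2.62] cost 433 of 1751 err [ 1.  -1.7]
```

View pics/s2.png

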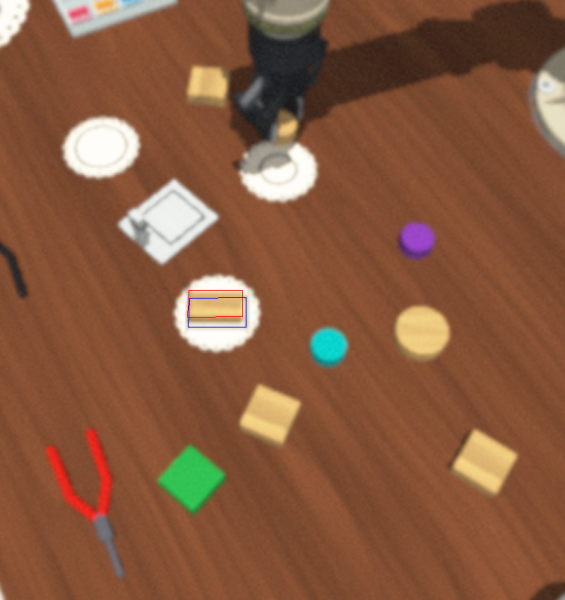

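The oblong lies in its outline (215,307), about 2 mm off, and the small disc is held at (285,126) above its mat. I lower it.

Call:
jog_arm --pt "-0.005 -0.003 0.25 0 0 0" --pt "-0.005 -0.003 0.4 0 0 0" --pt "-0.005 -0.003 0.445 0 0 0" --pt "-0.005 -0.003 0.465 0 0 0" --pt "-0.005 -0.003 0.465 0 0 0"

```text
clock: 10.85
eef_pos: [451.2, -144.6, 185.9]
tcp_rot: [3.141, 0.0, 1.9]
force: [-0.5, -1.0, -0.1]
gripper_width: 37.1
finger_force: 60.2
```

Call:
jog_arm --pt "0 0 0 0 0 0" --pt "0 0 0 0 0 0"

```text
clock: 11.1
eef_pos: [451.1, -144.6, 185.7]
tcp_rot: [3.141, 0.0, 1.9]
force: [-0.7, -0.5, -0.6]
gripper_width: 37.1
finger_force: 60.2
```

Call:
jog_arm --pt "0 0 0 0 0 0" --pt "0 0 0 0 0 0" --pt "0 0 0 0 0 0" --pt "0 0 0 0 0 0" --grip 0.7

```text
clock: 11.6
eef_pos: [450.9, -144.5, 185.2]
tcp_rot: [-3.141, -0.0, 1.9]
force: [-0.9, -0.1, 0.6]
gripper_width: 72.6
finger_force: 0.0
```

Call:
jog_arm --pt "0 0 -0.2 0 0 0" --pt "0 0 -0.6 0 0 0" --pt "0 0 -0.6 0 0 0" --pt "0 0 -0.6 0 0 0" --grip 1

```text
clock: 12.1
eef_pos: [450.7, -144.4, 275.2]
tcp_rot: [3.141, -0.0, 1.9]
force: [-0.2, -0.4, -0.4]
gripper_width: 85.4
finger_force: 0.0
```

```bash
python3 -c "
from plan import *
plan([(434,140.5,270,1.9)])"
```

```text
now [ 450.7 -144.4  275.2] [ 3.141 -0.     1.9  ] w 85.4 tip 173.4 t 12.1
[0.917, 0.254, 0.017] rz 0.0 rows 3
[0.917, 0.254, 0.017] rz 0.0 rows 3
  -> [434.  140.5 270.    1.9]
```

Call:
jog_arm --pt "0.917 0.254 0.017 0 0 0" --pt "0.917 0.254 0.017 0 0 0" --pt "0.917 0.254 0.017 0 0 0"

```text
clock: 12.48
eef_pos: [441.3, 2.0, 271.0]
tcp_rot: [-3.138, -0.001, 1.906]
force: [-0.5, -0.3, 0.9]
gripper_width: 85.4
finger_force: 0.0
```

Call:
jog_arm --pt "0.917 0.254 0.017 0 0 0" --pt "0.917 0.254 0.017 0 0 0" --pt "0.917 0.254 0.017 0 0 0" --pt "0.917 0.254 0.017 0 0 0" --pt "0.917 0.254 0.017 0 0 0"

```text
clock: 13.1
eef_pos: [434.1, 138.6, 269.5]
tcp_rot: [-3.14, 0.001, 1.898]
force: [0.2, -0.9, -0.1]
gripper_width: 85.4
finger_force: 0.0
```

Call:
jog_arm --pt "0 0 0 0 0 0" --pt "0 0 0 0 0 0"

```text
clock: 13.35
eef_pos: [434.2, 139.4, 270.2]
tcp_rot: [-3.142, 0.0, 1.898]
force: [1.1, -0.2, 0.3]
gripper_width: 85.5
finger_force: 0.0
```

```bash
python3 -c "
from plan import *
plan([(434,140.5,183,1.9)])"
```

```text
now [434.2 139.4 270.2] [-3.142  0.     1.898] w 85.5 tip 173.4 t 13.35
[0.008, 0.001, 0.581] rz -0.001 rows 2
  -> [434.  140.5 183.    1.9]
```

Call:
jog_arm --pt "0.006 0.001 0.35 0 0 0" --pt "0.006 0.001 0.54 0 0 0" --pt "0.006 0.001 0.58 0 0 0" --pt "0.006 0.001 0.58 0 0 0"

```text
clock: 13.85
eef_pos: [434.2, 141.1, 183.6]
tcp_rot: [3.141, 0.0, 1.899]
force: [-0.2, 0.2, -0.4]
gripper_width: 84.8
finger_force: 0.0
```

Call:
jog_arm --pt "0 0 0 0 0 0" --pt "0 0 0 0 0 0" --pt "0 0 0 0 0 0" --pt "0 0 0 0 0 0" --pt "0 0 0 0 0 0" --grip 0

```text
clock: 14.48
eef_pos: [434.6, 141.5, 185.1]
tcp_rot: [3.139, -0.001, 1.9]
force: [-4.7, -1.5, 15.7]
gripper_width: 56.2
finger_force: 60.2
```

Call:
jog_arm --pt "0 0 -0.2 0 0 0" --pt "0 0 -0.5 0 0 0" --pt "0 0 -0.5 0 0 0" --pt "0 0 -0.5 0 0 0"

```text
clock: 14.98
eef_pos: [433.8, 141.3, 258.3]
tcp_rot: [3.141, -0.0, 1.9]
force: [-0.2, 0.7, -1.4]
gripper_width: 56.4
finger_force: 63.6
```

```bash
python3 -c "
from plan import *
plan([(520,-75,258,1.5),(630.6,-290.3,258,1.2),(630.6,-290.3,186,1.2)])"
```

```text
now [433.8 141.3 258.3] [ 3.141 -0.     1.9  ] w 56.4 tip 173.4 t 14.975
[-0.775, 0.039, 0.001] rz 0.064 rows 2
[-0.752, 0.192, 0.001] rz 0.064 rows 2
  -> [520.  -75.  258.    1.5]
[-0.69, 0.419, -0.0] rz 0.048 rows 2
[-0.62, 0.517, -0.0] rz 0.048 rows 2
  -> [ 630.6 -290.3  258.     1.2]
[0.0, 0.0, 0.48] rz -0.0 rows 2
  -> [ 630.6 -290.3  186.     1.2]
```

Call:
jog_arm --pt "-0.775 0.039 0 0 0 0.064" --pt "-0.775 0.039 0 0 0 0.064"

```text
clock: 15.22
eef_pos: [476.9, 31.9, 257.1]
tcp_rot: [-3.14, 0.0, 1.697]
force: [1.0, 0.8, -0.4]
gripper_width: 56.4
finger_force: 63.6
```

Call:
jog_arm --pt "-0.752 0.192 0 0 0 0.064" --pt "-0.752 0.192 0 0 0 0.064"

```text
clock: 15.48
eef_pos: [520.0, -77.1, 257.0]
tcp_rot: [-3.14, 0.001, 1.494]
force: [0.6, 1.4, -0.5]
gripper_width: 56.3
finger_force: 63.7
```

Call:
jog_arm --pt "-0.69 0.419 0 0 0 0.048" --pt "-0.69 0.419 0 0 0 0.048"

```text
clock: 15.72
eef_pos: [575.4, -184.3, 256.6]
tcp_rot: [-3.139, 0.0, 1.345]
force: [0.8, 0.2, 0.3]
gripper_width: 56.4
finger_force: 63.7
```

Call:
jog_arm --pt "-0.62 0.517 0 0 0 0.048" --pt "-0.62 0.517 0 0 0 0.048" --pt "-0.62 0.517 0 0 0 0.048" --pt "-0.62 0.517 0 0 0 0.048" --pt "-0.62 0.517 0 0 0 0.048"

```text
clock: 16.35
eef_pos: [630.2, -289.0, 257.6]
tcp_rot: [-3.14, -0.001, 1.198]
force: [-0.1, 0.3, -0.1]
gripper_width: 56.1
finger_force: 63.8
```

```bash
python3 -c "
from plan import *
plan([(630.6,-290.3,186.5,1.2)])"
```

```text
now [ 630.2 -289.   257.6] [-3.140e+00 -1.000e-03  1.198e+00] w 56.1 tip 173.4 t 16.35
[-0.007, 0.006, 0.474] rz -0.001 rows 2
  -> [ 630.6 -290.3  186.5    1.2]
```

Call:
jog_arm --pt "-0.003 0.003 0.25 0 0 0" --pt "-0.003 0.003 0.4 0 0 0" --pt "-0.003 0.003 0.45 0 0 0" --pt "-0.003 0.003 0.473 0 0 0" --pt "-0.003 0.003 0.473 0 0 0"

```text
clock: 16.98
eef_pos: [630.7, -291.4, 188.2]
tcp_rot: [3.14, 0.0, 1.196]
force: [-0.1, 0.2, -0.7]
gripper_width: 55.9
finger_force: 63.8
```

Call:
jog_arm --pt "0 0 0 0 0 0" --pt "0 0 0 0 0 0"

```text
clock: 17.23
eef_pos: [630.5, -291.5, 187.8]
tcp_rot: [3.141, 0.0, 1.196]
force: [-0.8, 0.1, -0.8]
gripper_width: 56.7
finger_force: 63.8
```

Call:
jog_arm --pt "0 0 0 0 0 0" --pt "0 0 0 0 0 0" --pt "0 0 0 0 0 0" --pt "0 0 0 0 0 0" --grip 0.8

```text
clock: 17.73
eef_pos: [630.3, -291.3, 187.2]
tcp_rot: [-3.142, 0.0, 1.196]
force: [-0.5, -0.0, 0.1]
gripper_width: 76.8
finger_force: 0.0
```

Call:
jog_arm --pt "0 0 -0.2 0 0 0" --pt "0 0 -0.6 0 0 0" --pt "0 0 -0.6 0 0 0" --pt "0 0 -0.6 0 0 0" --grip 1

```text
clock: 18.23
eef_pos: [630.3, -291.2, 277.4]
tcp_rot: [3.141, -0.0, 1.196]
force: [0.3, 0.1, -0.7]
gripper_width: 85.9
finger_force: 0.0
```

```bash
python3 -c "
from plan import *
plan([(463.5,-304,270,.93)])"
```

```text
now [ 630.3 -291.2  277.4] [ 3.141 -0.     1.196] w 85.9 tip 173.4 t 18.225
[-0.243, -0.502, 0.025] rz 0.042 rows 2
[-0.307, -0.465, 0.025] rz 0.042 rows 2
  -> [ 463.5  -304.    270.      0.93]
```

Call:
jog_arm --pt "-0.243 -0.502 0.025 0 0 0.042" --pt "-0.243 -0.502 0.025 0 0 0.042"

```text
clock: 18.48
eef_pos: [542.8, -298.4, 270.7]
tcp_rot: [-3.136, 0.002, 1.059]
force: [0.6, 0.6, 0.6]
gripper_width: 85.2
finger_force: 0.0
```

Call:
jog_arm --pt "-0.307 -0.465 0.025 0 0 0.042" --pt "-0.307 -0.465 0.025 0 0 0.042" --pt "-0.307 -0.465 0.025 0 0 0.042" --pt "-0.307 -0.465 0.025 0 0 0.042" --pt "-0.307 -0.465 0.025 0 0 0.042"

```text
clock: 19.1
eef_pos: [464.8, -303.5, 269.4]
tcp_rot: [-3.141, 0.0, 0.934]
force: [0.1, -0.5, -0.4]
gripper_width: 85.6
finger_force: 0.0
```

```bash
python3 - <<'E'
from plan import *
plan([(463.5,-304,183,.93)])
from chk import *
chk('scene',[('large',('d',60),(630,-292),2,('d',64),2,(629.85,-292.4,0)),('small',('d',40),(450,-145),2,('d',44),2,(449.6,-145.2,0))],'pics/s3.png')
E
```

```text
now [ 464.8 -303.5  269.4] [-3.141  0.     0.934] w 85.6 tip 173.4 t 19.1
[-0.008, -0.005, 0.576] rz 0.001 rows 2
  -> [ 463.5  -304.    183.      0.93]
scene large [ 6.2921e+02 -2.9970e+02  6.0000e-02] cost 744 of 2068 err [-0.6 -7.3]
scene small [ 4.4964e+02 -1.4594e+02  1.6000e-01] cost 308 of 1833 err [ 0.  -0.7]
```

View pics/s3.png

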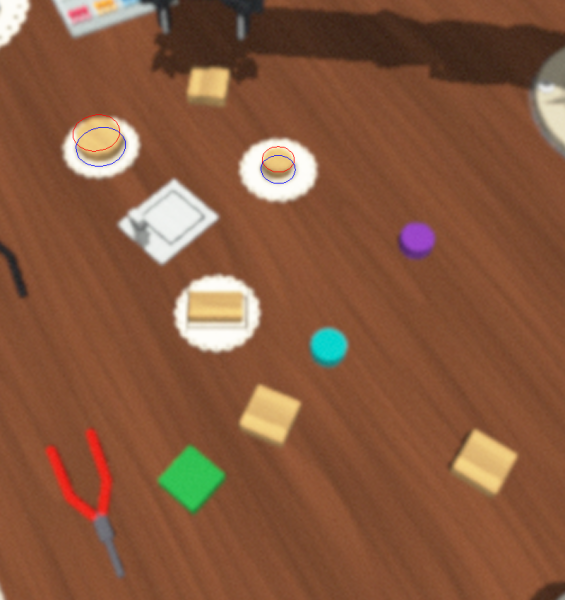

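All three pieces lie within their outlines (large disc at 99,135, small disc at 278,160, oblong at 215,307). The large disc's fit is pulled by background in the mask, and visually it is within a few mm. Next is square C.

Call:
jog_arm --pt "-0.004 -0.004 0.35 0 0 0.001" --pt "-0.004 -0.004 0.53 0 0 0.001" --pt "-0.004 -0.004 0.576 0 0 0.001" --pt "-0.004 -0.004 0.576 0 0 0.001"

```text
clock: 19.65
eef_pos: [463.2, -304.4, 183.6]
tcp_rot: [3.141, 0.0, 0.929]
force: [0.5, 0.1, 0.7]
gripper_width: 85.6
finger_force: 0.0
```

Call:
jog_arm --pt "0 0 0 0 0 0" --pt "0 0 0 0 0 0" --pt "0 0 0 0 0 0" --pt "0 0 0 0 0 0" --pt "0 0 0 0 0 0" --grip -0.1

```text
clock: 20.27
eef_pos: [463.2, -304.6, 184.9]
tcp_rot: [3.139, -0.001, 0.929]
force: [-2.5, 1.1, 8.1]
gripper_width: 47.9
finger_force: 61.3
```

Call:
jog_arm --pt "0 0 -0.2 0 0 0" --pt "0 0 -0.5 0 0 0" --pt "0 0 -0.5 0 0 0" --pt "0 0 -0.5 0 0 0"

```text
clock: 20.78
eef_pos: [462.7, -304.0, 258.4]
tcp_rot: [3.141, -0.001, 0.929]
force: [-0.6, 0.3, -0.9]
gripper_width: 47.8
finger_force: 62.4
```

```bash
python3 -c "
from plan import *
plan([(602,-145,270,.27)])"
```

```text
now [ 462.7 -304.   258.4] [ 3.141e+00 -1.000e-03  9.290e-01] w 47.8 tip 173.4 t 20.775
[0.702, 0.055, -0.039] rz 0.105 rows 2
[0.682, -0.176, -0.039] rz 0.105 rows 2
  -> [ 6.02e+02 -1.45e+02  2.70e+02  2.70e-01]
```

Call:
jog_arm --pt "0.702 0.055 -0.039 0 0 0.105" --pt "0.702 0.055 -0.039 0 0 0.105"

```text
clock: 21.02
eef_pos: [533.3, -222.9, 263.1]
tcp_rot: [-3.14, 0.0, 0.594]
force: [0.2, 0.4, -0.4]
gripper_width: 48.0
finger_force: 62.4
```

Call:
jog_arm --pt "0.682 -0.176 -0.039 0 0 0.105" --pt "0.682 -0.176 -0.039 0 0 0.105" --pt "0.682 -0.176 -0.039 0 0 0.105" --pt "0.682 -0.176 -0.039 0 0 0.105" --pt "0.682 -0.176 -0.039 0 0 0.105"

```text
clock: 21.65
eef_pos: [600.9, -146.9, 269.6]
tcp_rot: [-3.142, 0.001, 0.267]
force: [0.3, 0.0, -0.7]
gripper_width: 47.9
finger_force: 62.4
```

Call:
jog_arm --pt "0 0 0 0 0 0" --pt "0 0 0 0 0 0"

```text
clock: 21.9
eef_pos: [601.7, -145.9, 270.1]
tcp_rot: [-3.141, -0.0, 0.268]
force: [-0.5, 1.0, -0.3]
gripper_width: 48.1
finger_force: 62.4
```

```bash
python3 -c "
from plan import *
plan([(602,-145,188.5,.27)])"
```

```text
now [ 601.7 -145.9  270.1] [-3.141 -0.     0.268] w 48.1 tip 173.4 t 21.9
[0.004, -0.005, 0.544] rz -0.001 rows 2
  -> [ 6.020e+02 -1.450e+02  1.885e+02  2.700e-01]
```

Call:
jog_arm --pt "0.003 -0.003 0.3 0 0 0" --pt "0.003 -0.003 0.47 0 0 0" --pt "0.003 -0.003 0.52 0 0 0" --pt "0.003 -0.003 0.544 0 0 0" --pt "0.003 -0.003 0.544 0 0 0"

```text
clock: 22.52
eef_pos: [602.7, -145.1, 189.6]
tcp_rot: [3.141, -0.002, 0.269]
force: [-0.7, -0.4, -0.2]
gripper_width: 47.4
finger_force: 62.4
```

Call:
jog_arm --pt "0 0 0 0 0 0" --pt "0 0 0 0 0 0"

```text
clock: 22.78
eef_pos: [602.6, -144.8, 189.0]
tcp_rot: [3.141, -0.001, 0.27]
force: [0.4, -1.3, 2.8]
gripper_width: 48.2
finger_force: 62.7
```

Call:
jog_arm --pt "0 0 0 0 0 0" --pt "0 0 0 0 0 0" --pt "0 0 0 0 0 0" --pt "0 0 0 0 0 0" --grip 0.6

```text
clock: 23.28
eef_pos: [602.3, -144.8, 188.3]
tcp_rot: [-3.142, 0.0, 0.269]
force: [-0.5, 0.0, 1.0]
gripper_width: 68.5
finger_force: 0.0
```

Call:
jog_arm --pt "0 0 -0.2 0 0 0" --pt "0 0 -0.6 0 0 0" --pt "0 0 -0.6 0 0 0" --pt "0 0 -0.6 0 0 0" --grip 1

```text
clock: 23.78
eef_pos: [602.2, -144.6, 278.3]
tcp_rot: [-3.141, -0.0, 0.27]
force: [0.4, -0.4, -1.0]
gripper_width: 85.5
finger_force: 0.0
```

```bash
python3 -c "
from plan import *
plan([(631,139,270,.615)])"
```

```text
now [ 602.2 -144.6  278.3] [-3.141 -0.     0.27 ] w 85.5 tip 173.4 t 23.775
[0.344, -0.885, 0.028] rz -0.055 rows 3
[0.491, -0.813, 0.028] rz -0.055 rows 3
  -> [6.31e+02 1.39e+02 2.70e+02 6.15e-01]
```

Call:
jog_arm --pt "0.344 -0.885 0.028 0 0 -0.055" --pt "0.344 -0.885 0.028 0 0 -0.055" --pt "0.344 -0.885 0.028 0 0 -0.055"

```text
clock: 24.15
eef_pos: [616.6, 3.3, 271.9]
tcp_rot: [-3.138, 0.002, 0.45]
force: [-0.2, -0.1, -0.2]
gripper_width: 84.9
finger_force: 0.0
```

Call:
jog_arm --pt "0.491 -0.813 0.028 0 0 -0.055" --pt "0.491 -0.813 0.028 0 0 -0.055" --pt "0.491 -0.813 0.028 0 0 -0.055" --pt "0.491 -0.813 0.028 0 0 -0.055" --pt "0.491 -0.813 0.028 0 0 -0.055"

```text
clock: 24.78
eef_pos: [631.1, 135.8, 269.6]
tcp_rot: [3.14, 0.002, 0.611]
force: [-0.2, -1.0, -0.4]
gripper_width: 85.1
finger_force: 0.0
```

Call:
jog_arm --pt "0 0 0 0 0 0" --pt "0 0 0 0 0 0"

```text
clock: 25.02
eef_pos: [631.2, 137.2, 270.2]
tcp_rot: [3.141, -0.0, 0.613]
force: [1.2, 0.5, 0.4]
gripper_width: 85.4
finger_force: 0.0
```

```bash
python3 - <<'E'
from plan import *
plan([(631,139,183,.615)])
from m import *
from workcell import vision
d=vision.snapshot('top');vis=cv2.resize(d['pixels'],None,fx=4,fy=4,interpolation=cv2.INTER_CUBIC)
# expected top-face outlines at the target centres (top-camera figures)
for k,p,z in [(('r',50,50),(603.07,-143.79,.27),24),(('d',60),(631.44,-288.24,0),22),(('d',40),(452.1,-142,0),22),(('r',62,34),(618.5,-1.7,2.61),22)]:
    cv2.polylines(vis,[np.round((proj(d,outline(k,p,z))+.5)*4-.5).astype(int)],True,(255,0,0),1)
cv2.imwrite('pics/t3.png',vis[550:1110,900:1680])
E
```

```text
now [631.2 137.2 270.2] [ 3.141 -0.     0.613] w 85.4 tip 173.4 t 25.025
[0.006, -0.011, 0.581] rz -0.001 rows 2
  -> [6.31e+02 1.39e+02 1.83e+02 6.15e-01]
```

View pics/t3.png

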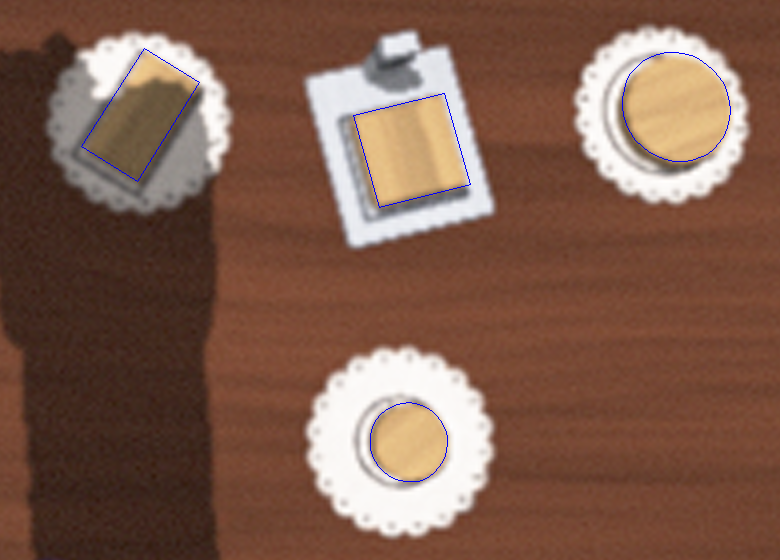

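In the top view the expected centred outlines coincide with all four placed pieces to about 1–2 mm: gauge square (412,150), large disc (676,107), small disc (409,442), oblong (140,115). Next I pick up square A.

Call:
jog_arm --pt "0.006 -0.007 0.35 0 0 0" --pt "0.006 -0.007 0.53 0 0 0" --pt "0.006 -0.007 0.58 0 0 0" --pt "0.006 -0.007 0.58 0 0 0"

```text
clock: 25.58
eef_pos: [631.5, 139.8, 183.4]
tcp_rot: [3.141, -0.0, 0.615]
force: [-0.6, 1.1, 0.9]
gripper_width: 85.4
finger_force: 0.0
```

Call:
jog_arm --pt "0 0 0 0 0 0" --pt "0 0 0 0 0 0" --pt "0 0 0 0 0 0" --pt "0 0 0 0 0 0" --pt "0 0 0 0 0 0" --grip -0.1

```text
clock: 26.2
eef_pos: [631.9, 140.1, 184.8]
tcp_rot: [3.141, -0.003, 0.615]
force: [-1.0, -0.5, 5.2]
gripper_width: 47.9
finger_force: 62.2
```

Call:
jog_arm --pt "0 0 -0.2 0 0 0" --pt "0 0 -0.55 0 0 0" --pt "0 0 -0.55 0 0 0" --pt "0 0 -0.55 0 0 0"

```text
clock: 26.7
eef_pos: [631.1, 140.2, 265.7]
tcp_rot: [-3.141, -0.001, 0.615]
force: [-0.6, 0.4, -1.2]
gripper_width: 47.8
finger_force: 62.0
```

```bash
python3 -c "
from plan import *
plan([(602.3,-144.8,275,.27)])"
```

```text
now [631.1 140.2 265.7] [-3.141e+00 -1.000e-03  6.150e-01] w 47.8 tip 173.4 t 26.7
[-0.627, 0.72, -0.031] rz 0.055 rows 3
[-0.493, 0.817, -0.031] rz 0.055 rows 3
  -> [ 6.023e+02 -1.448e+02  2.750e+02  2.700e-01]
```

Call:
jog_arm --pt "-0.627 0.72 -0.031 0 0 0.055" --pt "-0.627 0.72 -0.031 0 0 0.055" --pt "-0.627 0.72 -0.031 0 0 0.055"

```text
clock: 27.08
eef_pos: [615.3, -8.1, 269.4]
tcp_rot: [3.14, 0.003, 0.435]
force: [0.7, -0.4, -1.2]
gripper_width: 48.2
finger_force: 62.0
```

Call:
jog_arm --pt "-0.493 0.817 -0.031 0 0 0.055" --pt "-0.493 0.817 -0.031 0 0 0.055" --pt "-0.493 0.817 -0.031 0 0 0.055" --pt "-0.493 0.817 -0.031 0 0 0.055" --pt "-0.493 0.817 -0.031 0 0 0.055"

```text
clock: 27.7
eef_pos: [603.0, -142.1, 273.9]
tcp_rot: [-3.14, 0.001, 0.273]
force: [0.4, 0.5, -0.9]
gripper_width: 47.8
finger_force: 62.0
```

Call:
jog_arm --pt "0 0 0 0 0 0" --pt "0 0 0 0 0 0"

```text
clock: 27.95
eef_pos: [602.7, -143.3, 274.6]
tcp_rot: [-3.141, 0.0, 0.272]
force: [-0.6, 0.2, -1.0]
gripper_width: 48.0
finger_force: 62.0
```

```bash
python3 -c "
from plan import *
plan([(602,-145,209,.27)])"
```

```text
now [ 602.7 -143.3  274.6] [-3.141  0.     0.272] w 48.0 tip 173.4 t 27.95
[-0.007, 0.01, 0.437] rz 0.001 rows 2
  -> [ 6.02e+02 -1.45e+02  2.09e+02  2.70e-01]
```

Call:
jog_arm --pt "-0.004 0.005 0.25 0 0 0" --pt "-0.004 0.005 0.38 0 0 0" --pt "-0.004 0.005 0.42 0 0 0" --pt "-0.004 0.005 0.437 0 0 0" --pt "-0.004 0.005 0.437 0 0 0"

```text
clock: 28.58
eef_pos: [602.3, -145.8, 210.0]
tcp_rot: [3.141, -0.001, 0.269]
force: [0.3, 0.1, -0.2]
gripper_width: 47.8
finger_force: 62.0
```

Call:
jog_arm --pt "0 0 0 0 0 0" --pt "0 0 0 0 0 0"

```text
clock: 28.82
eef_pos: [602.1, -145.8, 209.8]
tcp_rot: [3.141, -0.001, 0.269]
force: [-0.1, 0.2, -0.4]
gripper_width: 48.0
finger_force: 62.0
```

Call:
jog_arm --pt "0 0 0 0 0 0" --pt "0 0 0 0 0 0" --pt "0 0 0 0 0 0" --pt "0 0 0 0 0 0" --grip 0.6

```text
clock: 29.32
eef_pos: [601.9, -145.7, 209.2]
tcp_rot: [3.142, 0.0, 0.269]
force: [0.6, -0.2, -0.6]
gripper_width: 67.9
finger_force: 0.0
```

Call:
jog_arm --pt "0 0 -0.2 0 0 0" --pt "0 0 -0.8 0 0 0" --pt "0 0 -0.8 0 0 0" --pt "0 0 -0.8 0 0 0" --grip 1

```text
clock: 29.82
eef_pos: [602.5, -146.3, 332.0]
tcp_rot: [3.14, -0.004, 0.269]
force: [0.6, -0.2, -0.9]
gripper_width: 85.2
finger_force: 0.0
```

Call:
jog_arm --pt "0.344 -0.885 0 0 0 0" --pt "0.344 -0.885 0 0 0 0" --pt "0.344 -0.885 0 0 0 0"

```text
clock: 30.2
eef_pos: [616.5, 2.3, 327.2]
tcp_rot: [-3.139, 0.002, 0.277]
force: [-0.9, 0.1, -1.0]
gripper_width: 85.6
finger_force: 0.0
```

Call:
jog_arm --pt "0.344 -0.885 0 0 0 0" --pt "0.344 -0.885 0 0 0 0" --pt "0.344 -0.885 0 0 0 0" --pt "0.344 -0.885 0 0 0 0" --pt "0.344 -0.885 0 0 0 0"

```text
clock: 30.82
eef_pos: [630.8, 134.6, 329.0]
tcp_rot: [3.14, 0.001, 0.266]
force: [-0.1, -1.5, 0.3]
gripper_width: 85.2
finger_force: 0.0
```

```bash
python3 - <<'E'
from m import *
from workcell import vision
O=[]
for cam,s,c in (('top',4,(550,1110,900,1680)),('scene',4,(480,960,640,1340))):
    d=vision.snapshot(cam);vis=cv2.resize(d['pixels'],None,fx=s,fy=s,interpolation=cv2.INTER_CUBIC)
    P=[(603.07,-143.79,.27),(631.44,-288.24,0),(452.1,-142,0),(618.5,-1.7,2.61)] if cam=='top' else [(601,-147,.27),(629.85,-292.4,0),(449.6,-145.2,0),(616.1,-3.7,2.62)]
    for k,p,z in zip([('r',50,50),('d',60),('d',40),('r',62,34)],P,(44,22,22,22)):
        cv2.polylines(vis,[np.round((proj(d,outline(k,p,z))+.5)*s-.5).astype(int)],True,(255,0,0),1)
    cv2.imwrite(f'pics/f_{cam}.png',vis[c[0]:c[1],c[2]:c[3]])
E
```

```text
(no output)
```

View pics/f_top.png

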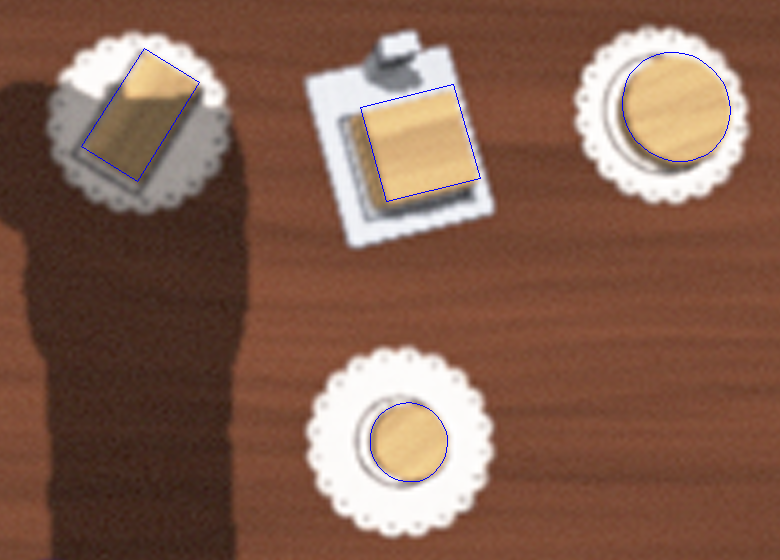

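View pics/f_scene.png

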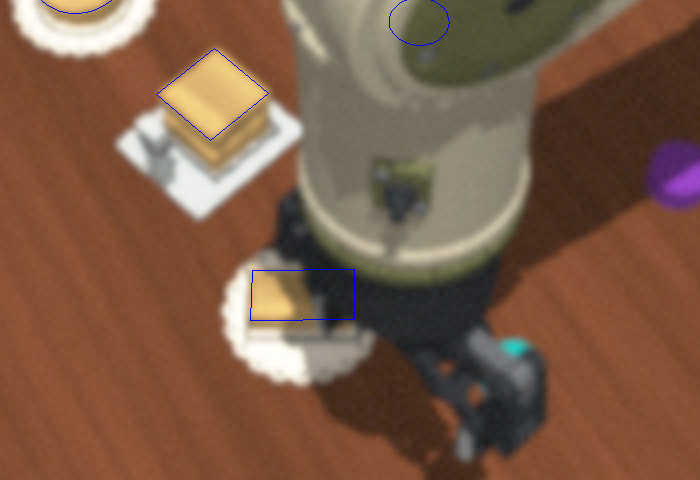

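Both views show the two-square stack neat in its outline (top view 420,143; scene 212,95). The discs and oblong are centred to about 2 mm, square B is untouched, and the arm is clear. I hand in.

```bash
python3 -c "
from workcell import ticket
print(ticket.hand_in())"
```

```text
the job is handed in; nothing more can be done
None
```

I handed in the finished kit at about 31 s: the final pictures show both discs and the oblong about 2 mm from the centres of their outlines, two squares stacked in the gauge outline, and the spare square left alone. The hand-in gave no verdict.

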